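# Snap a circuit module into the test cradle

### The job

Put the circuit module with the steel shield can into the black test cradle, its white pin header towards the cradle's aluminium block, and press it down until both white clips have snapped over its ends. Stop pushing as soon as it has snapped in: do not go on and bottom out the sprung contact bed under it. Leave the module clipped in, let go of it, and do not disturb the other things on the bench.

Things in the scene. Friction and masses are not known exactly. Their poses are not given: they have to be found in the camera images.
- module: Loose circuit module, about 120 g: green board 100 (x) x 62 (y) x 3 mm on an aluminium plate 84 x 62 x 6 mm; the board stands out 8 mm past the plate at both x ends, where the clips catch it. Steel can on top, white pin header near the +x end. Origin: centre of the underside; x towards the header, z up. Starts flat on the mat. (The spare board is smaller and has no can.)
- module_can_top (a point): Centre of the flat top of the module's steel shield can, 40 (x) x 30 (y) x 12 mm, in the middle of the module: 21 mm above the module's origin. Good to grip across its 30 mm (along y) and to press on.
- module_header (a point): Top centre of the module's white pin header, 10 (x) x 46 (y) x 8 mm: 35 mm towards +x and 17 mm above the module's origin.
- cradle: Test cradle, fixed: black base 180 (x) x 100 x 10 mm from x = -80 to +100 mm. Four grey guides at x and y = +-36 mm, 54 mm high, inner faces 64 mm apart, flared tops. White sprung clip at each end, grey sprung bed in the middle. Origin: on the bench under the centre of the module's place; x towards the aluminium block, z up. The module's x goes along it.
- cradle_block (a point): Top centre of the cradle's aluminium block, 20 x 70 mm, at the base's +x end: 86 mm towards +x and 38 mm above the cradle's origin.
- module_place (a point): Where the module's origin is when clipped in: 20.5 mm above the cradle's origin (can top then 41.5 mm above the bench), held up against the clips by the bed. Laid in loosely, the module rests on the sloped clip noses about 10 mm higher, can top about 51 mm above the bench.
- clip_near (a joint): Tilt (rad) of the white clip at the cradle's -x end: 0 closed, growing to about 0.15 as the board end forces it outwards. Clip 24 mm wide, top 43 mm above the bench; its nose reaches 3 mm over the board end, underside 29.5 mm above the bench. Pressed on the can, resistance peaks at 5 to 12 N, then falls; the two ends may snap one after the other.
- clip_far (a joint): Tilt (rad) of the like clip at the cradle's +x end, next to the block: 0 closed.
- bed (a joint): Travel (m) of the sprung bed, a grey plate 84 x 50 mm: 0 when free (top 22 mm above the bench), positive downwards. It pushes up with 1.5 N plus 2 N per mm; about 0.0015 with the module clipped in. More than 0.0065 counts as bottomed out (stop at 0.008).
- flux_bottle: Bystander: pink flux bottle with a steel cap, 52 mm across and 95 mm tall. Origin at its underside.
- solder_spool: Bystander: steel-grey solder spool standing on its end, 54 mm across, 32 mm tall. Origin at its underside.
- spare_board: Bystander: small green board 60 x 40 x 4 mm with a black chip. Origin at the centre of its underside.
- cleaning_brush: Bystander: black brush with yellow tip, 145 mm long, 10 mm thick. Origin under its middle.
- tweezers: Bystander: steel tweezers, 125 mm long, 7 mm high. Origin under their middle.
- tip_tin: Bystander: round steel tin, 48 mm across, 13 mm tall. Origin at its underside.
There are look-alikes about, which are no part of the job. What is meant by the module is not purple or yellow, and is the larger of those in its own colour.

How it is judged:
By the outcome, as a careful person would: the job done as asked, in the order asked, and still so for the second after the job is handed in, with the robot touching nothing.
It also fails if it takes over 54 s, if anything falls off the work surface, if the arm or the gripper's body presses on something with over 40 N, if the wrist force passes 120 N, or if a joint passes its speed limit or range.

### The arm

A 6-joint arm with a two-finger parallel gripper is mounted at the origin on the work surface. World frame = base frame: x ahead of the robot, y to its left, z up, the work surface at z = 0. Lengths are in m, angles in degrees, forces in N, time in s.
With the tool pointing down it reaches from about 0.325 to 0.75 m from the base axis. Payload 7.6 kg.
Tool frame: the origin (TCP) lies on the centre line of the jaws, within the pads' length; the fingertips stand 25 mm ahead of it and the grasp point (between the pads) lies 6 mm ahead of it; z points along the fingers, y is the line along which they close (so a half turn about z gives the same grasp; the last joint's range is limited). The gripper opens to 85 mm and grips with 20 to 120 N. Pads are 22 mm wide; open, the fingers measure 114 mm over their backs; the gripper's body (76 mm by 85 mm) begins 54 mm behind the grasp point. The pads swing forward as they close: fully open they stand 13 mm farther back than shut.
Start: joints at [-70.606, 2.991, 80.254, -0, 96.75, -4.028], TCP at [0.209, -0.482, 0.256] pointing down, gripper open.
Joint ranges: [-166.34, 166.34], [-52.06, 124.39], [6.96, 135.62], [-60.46, 240.46], [14.63, 156.25], [-167.68, 167.68]. Speed limits (degrees/s): [147.25, 147.25, 172.46, 180, 180, 180].

### API

Orientations are given as a 3x3 rotation matrix whose columns are the frame's x, y, z axes.
In Python, from bench import * gives the robot as it stands.
- The arm moves only by the tool send_rows, never from a script. Its arguments are lists of equal length, an entry for each row: "gripper": the gripper's target within -1 to 1 (fully open at 1, half-way at 0, shut at -1); "travel": the shift along the tool's x, y, z normalised to -1 to 1, where 1 is 0.1 m, a list of three; "turn": the turn, a rotation vector about the tool's x, y, z normalised to -1 to 1, where 1 is 0.5 rad, a list of three. In form: {"gripper": [gripper, ...], "travel": [[tx, ty, tz], ...], "turn": [[rx, ry, rz], ...]}. A call has 1 to 12 rows; each row is the pose to reach, as a shift and turn from the pose commanded when the call began, along the tool's axes at that moment; what a row does not reach only later rows make up. A row lasts 1/12 s, in which the tool goes at most 41.7 mm and 7.16 degrees, less where a joint would pass 70% of its speed; a pose out of reach is approached as far as the arm can. A call with a number of a shift or a turn outside -1 to 1 is refused whole. A call with a gripper value outside its range is refused whole. The fingers move at their own pace and stop on an object; the grip force is fixed at half the most. Time passes only in rows, so rows that repeat a pose let the fingers close. It gives the time, the measured TCP pose, the force, the opening and the grip force at its end, in the units of the state.
- get_state(): the state, without advancing time (a new reading comes with each control period).
- read_camera(name): name is "scene" or "top"; returns a dict with "image" (400x640x3 uint8, red, green, blue), "fx", "fy", "cx", "cy" (pixels), "dist" ([k1, k2, p1, p2, k3] as OpenCV has them; the pictures are not rectified), "R" (3x3) and "t" (3): a world point X has camera coordinates R X + t. Camera axes: x right, y down, z forward; pixel columns grow to the right and rows downward; lengths in m; the calibration is good to about 2 mm. A picture is of the moment at which its call begins. There is no depth.
- hand_in(): hands the job in; it is judged then, once.
The state is a dict: "clock": time; "q": joint angles; "joint_vel": joint speeds; "effort": joint torques, N m; "eef_pos": TCP position; "tcp_rot": TCP orientation; "force": force on the tool from outside, world axes, zero at the start; "torque": the same for the moment, N m; "opening": finger opening in m; "gripper_force": force on a finger pad.
Only numpy, scipy, OpenCV 4.12 (cv2) and the standard library are available. Lean on these libraries where they do the work, as an engineer would, in place of code of your own. Each camera call takes 0.05 s, during which the arm holds its last target. There are 200 camera calls.

## Working session

There is one attempt and no reset: what is moved stays moved. The work goes in short steps, Python scripts to look and compute and a tool call to move; the robot and the scene stay as the last step left them, time stands still between calls to the robot, and variables do not carry over. Pictures are saved under pics/ and viewed, at most 10 in all, crops included, and the job is handed in when it is done.

Besides the shell and the picture viewer there is one more tool, called after ">>>" by a JSON object that holds its "fn" and its "kwargs", one argument or row to a line. send_rows: Moves the arm, as the interface text tells. Its arguments: {"type":"object","properties":{"gripper":{"type":"array","items":{"type":"number"}},"travel":{"type":"array","items":{"type":"array","items":{"type":"number","minimum":-1,"maximum":1}}},"turn":{"type":"array","items":{"type":"array","items":{"type":"number","minimum":-1,"maximum":1}}}},"required":["gripper","travel","turn"]}

```bash
mkdir -p pics; python3 - <<'E'
from bench import *
import cv2
for n in("scene","top"):
    c=read_camera(n); cv2.imwrite(f"pics/{n}0.png",c["image"][:,:,::-1]); print(n,c["fx"],c["fy"],c["cx"],c["cy"],c["dist"],c["R"],c["t"])
s=get_state(); print(s["clock"],s["eef_pos"],s["tcp_rot"],s["force"])
E
```

```text
scene 520.4457991496537 520.4457991496537 323.57551562532944 200.8172322803854 [0.0048752 0.        0.        0.        0.       ] [[ 0.88847417  0.45888293 -0.00633354]
 [ 0.36512186 -0.71516322 -0.59600973]
 [-0.27802821  0.52722674 -0.80295223]] [-0.51103332 -0.14479945  1.32912697]
top 405.0650401604859 405.0650401604859 318.0406593148318 192.5405529336607 [-0.10651404  0.          0.          0.          0.        ] [[-0.02804172 -0.99896562 -0.03579606]
 [-0.99665881  0.03068927 -0.07569268]
 [ 0.07671294  0.0335539  -0.99648847]] [0.08237011 0.53828347 0.99980599]
0.1 [ 0.2086246  -0.48150365  0.25555618] [[ 9.17596306e-01  3.97513233e-01 -4.98794006e-04]
 [ 3.97513539e-01 -9.17595324e-01  1.34458551e-03]
 [ 7.67994857e-05 -1.43206407e-03 -9.99998972e-01]] [-0.44352031  0.44878219 -1.05075185]
```

View pics/top0.png

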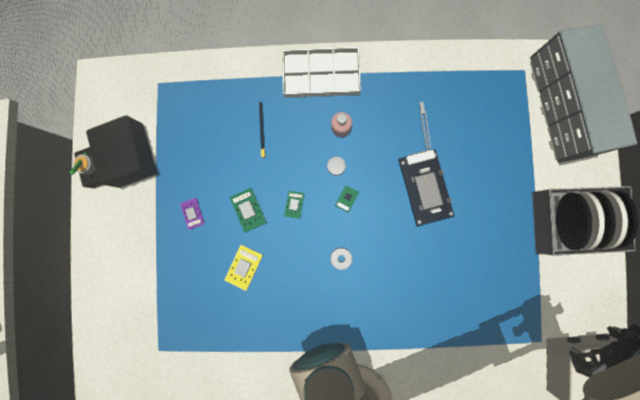

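View pics/scene0.png

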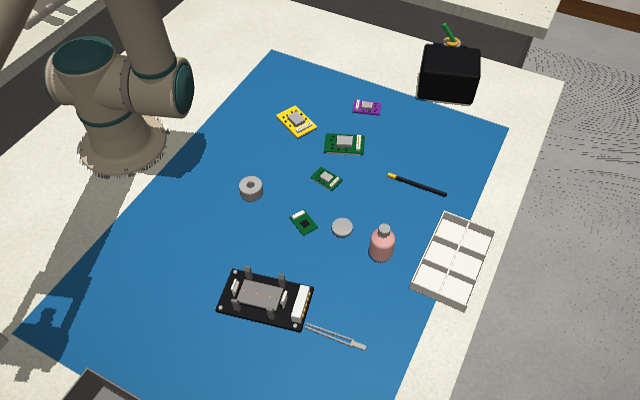

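The top view shows the module (larger green board with a can) at about (249,210), its header at the upper end near (242,196). The cradle is at (428,188), with its block at about (420,157). I'll enlarge both.

```bash
python3 - <<'E'
import cv2,numpy as np
a=cv2.imread("pics/top0.png")
f=lambda x,y,w,h,k:cv2.resize(a[y:y+h,x:x+w],None,fx=k,fy=k,interpolation=cv2.INTER_CUBIC)
m=f(220,180,60,60,6.5);c=f(390,140,70,95,6)
o=np.zeros((590,800,3),np.uint8);o[:m.shape[0],:m.shape[1]]=m[:, :390];o[:570,380+0:800]=c
cv2.imwrite("pics/crop.png",o)
E
```

```text
(no output)
```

View pics/crop.png

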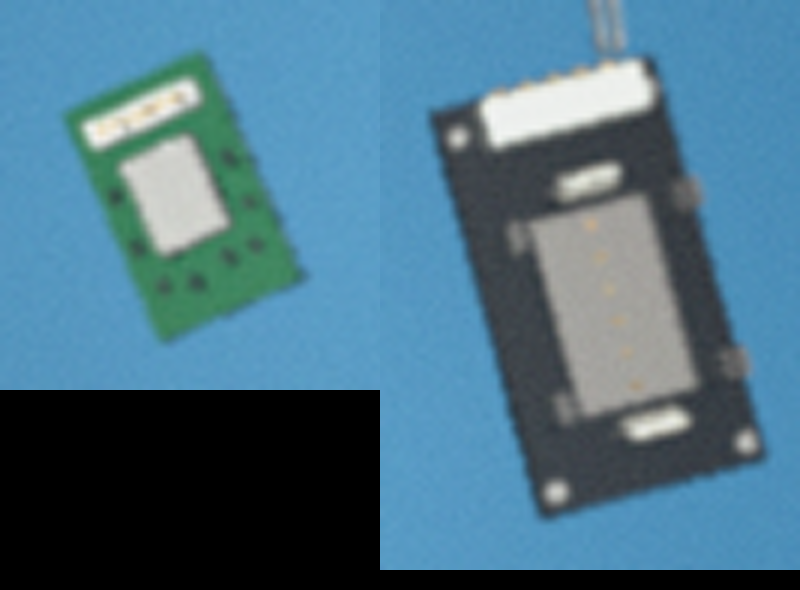

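```bash
cat >h.py <<'E'
from bench import *
import cv2,numpy as np
from scipy.optimize import least_squares
def proj(c,X):
    return cv2.projectPoints(np.asarray(X,float),cv2.Rodrigues(c["R"])[0],c["t"],np.array([[c["fx"],0,c["cx"]],[0,c["fy"],c["cy"]],[0,0,1.]]),np.array(c["dist"]))[0][:,0]
def world(P,p):
    a=np.radians(p[2]);P=np.asarray(P,float);c,s=np.cos(a),np.sin(a)
    return np.c_[p[0]+c*P[:,0]-s*P[:,1],p[1]+s*P[:,0]+c*P[:,1],P[:,2]]
def fit(obs,p0): # obs: list of (cam, P, px)
    f=lambda p:np.concatenate([(proj(c,world(P,p))-px).ravel() for c,P,px in obs])
    r=least_squares(f,p0,x_scale=[.01,.01,5]); return r.x,r.fun
def unc(pts,k,o,off=(0,0)): return (np.array(pts,float)-off+.5)/k-.5+o
E
python3 - <<'E'
from h import *
t=read_camera("top")
B=[(50,31,9),(50,-31,9),(-50,-31,9),(-50,31,9)]
C=[(20,15,21),(20,-15,21),(-20,-15,21),(-20,15,21)]
mp=unc([(66,115),(205,52),(305,277),(165,342),(120,163),(190,135),(230,225),(163,255)],6.5,(220,180))
p,r=fit([(t,np.array(B+C)/1e3,mp)],[.5,.15,20]);print(p,r.round(1))
K=[(100,50,10),(100,-50,10),(-80,-50,10),(-80,50,10),(42,25,22),(42,-25,22),(-42,-25,22),(-42,25,22),(36,36,54),(36,-36,54),(-36,-36,54),(-36,36,54)]
cp=unc([(430,112),(652,58),(766,458),(543,518),(532,222),(650,195),(697,385),(582,415),(517,236),(688,193),(735,360),(566,406)],6,(390,140),(380,0))
q,r=fit([(t,np.array(K)/1e3,cp)],[.5,-.3,20]);print(q,r.round(1))
c=read_camera("scene")
def mk(P,p):return proj(c,world(np.array(P)/1e3,p)).mean(0)
print(mk(B,p),mk(K,q))
a=c["image"][:,:,::-1]
f=lambda x,y,w,h,k:cv2.resize(a[y:y+h,x:x+w],None,fx=k,fy=k,interpolation=cv2.INTER_CUBIC)
o=np.zeros((600,800,3),np.uint8);m=f(315,120,60,45,5);o[:225,:300]=m;m=f(210,260,110,78,6);o[130:598,140:800]=m;o[:225,:300]=f(315,120,60,45,5)
cv2.imwrite("pics/crop2.png",o)
E
```

```text
[ 0.50282092  0.24879471 22.95289706] [-0.5 -0.2 -0.2 -0.5  0.1  0.2 -0.3  0.3  0.3  0.2  0.2 -0.4  0.3  0.1
 -0.   0.3]
[ 0.53737346 -0.21112681 12.73051216] [-0.  -0.3  0.3 -0.8  0.3  0.3 -0.3  0.3 -0.7  0.2 -1.4 -0.2 -0.3  0.3
 -0.2  0.3  0.8 -0.1  0.4 -0.3  0.5  0.3  0.4  0. ]
[343.34981108 143.67606737] [260.18029296 293.82710338]
```

View pics/crop2.png

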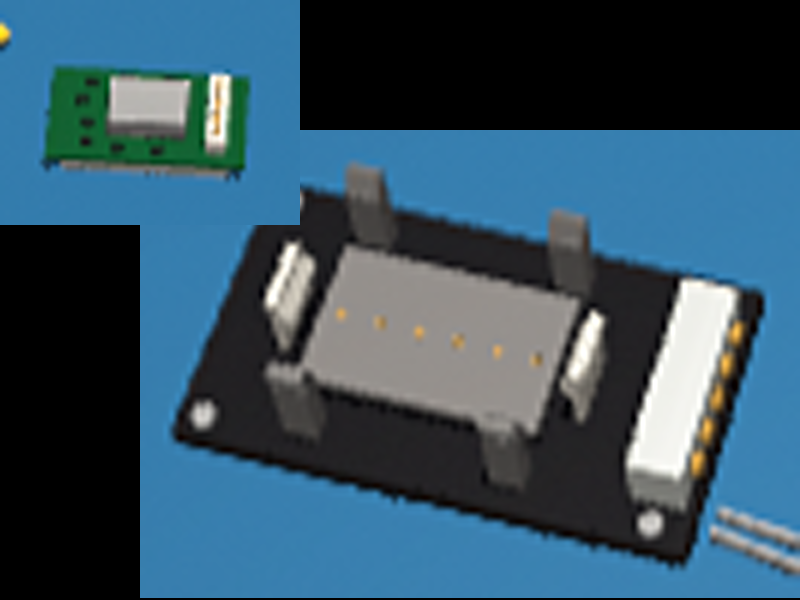

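The scene view confirms it: the header is on the module's right end and the aluminium block is on the cradle's right end. The guide tops are at crop pixels (364,168), (568,213), (503,418) and (287,367). Next I'll fit both cameras jointly.

```bash
python3 - <<'E'
from h import *
t=read_camera("top");s=read_camera("scene")
B=[(50,31,9),(50,-31,9),(-50,-31,9),(-50,31,9)]
C=[(20,15,21),(20,-15,21),(-20,-15,21),(-20,15,21)]
M=np.array(B+C)/1e3
mp=unc([(66,115),(205,52),(305,277),(165,342),(120,163),(190,135),(230,225),(163,255)],6.5,(220,180))
ms=unc([(248,77),(243,168),(45,160),(55,68),(190,82),(185,125),(108,124),(110,76)],5,(315,120))
K=[(100,50,10),(100,-50,10),(-80,-50,10),(-80,50,10),(42,25,22),(42,-25,22),(-42,-25,22),(-42,25,22),(36,36,54),(36,-36,54),(-36,-36,54),(-36,36,54)]
K=np.array(K)/1e3
cp=unc([(430,112),(652,58),(766,458),(543,518),(532,222),(650,195),(697,385),(582,415),(517,236),(688,193),(735,360),(566,406)],6,(390,140),(380,0))
i=[0,1,2,4,5,6,7,8,9,10,11]
cs=unc([(763,292),(690,562),(176,437),(580,297),(540,432),(300,368),(345,246),(568,213),(503,418),(287,367),(364,168)],6,(210,260),(140,130))
for P,a,j,b,p0 in((M,mp,range(8),ms,[.5,.25,23]),(K,cp,i,cs,[.537,-.211,12.7])):
    P2=P[list(j)]
    for o in([(t,P,a)],[(s,P2,b)],[(t,P,a),(s,P2,b)]):
        p,r=fit(o,p0);print(p.round(4),abs(r).max().round(1),r.std().round(2))
E
```

```text
[ 0.5028  0.2488 22.9529] 0.5 0.29
[ 0.504   0.2509 23.1229] 0.5 0.26
[ 0.5035  0.2497 23.0252] 0.8 0.38
[ 0.5374 -0.2111 12.7305] 1.4 0.47
[ 0.5383 -0.209  13.0839] 1.4 0.66
[ 0.5379 -0.2099 12.9846] 2.0 0.65
```

Both cameras agree: module (0.5035, 0.2497, yaw 23°), cradle (0.538, -0.210, yaw 13°). The tool yaw already matches the module. I'll move over in steps.

>>> {"fn": "send_rows", "kwargs": {
  "gripper": [0.2, 0.2, 0.2, 0.2, 0.2],
  "travel": [
    [0.93, -0.92, 0],
    [0.93, -0.92, 0],
    [0.93, -0.92, 0],
    [0.93, -0.92, 0],
    [0.93, -0.92, 0]
  ],
  "turn": [
    [0, 0, 0],
    [0, 0, 0],
    [0, 0, 0],
    [0, 0, 0],
    [0, 0, 0]
  ]
}}

```text
clock: 0.72
eef_pos: [0.2583, -0.3589, 0.2568]
tcp_rot: [[0.916, 0.4, 0.001], [0.4, -0.916, -0.001], [0.0, 0.001, -1.0]]
force: [-0.7, -0.9, 0.7]
opening: 0.0515
gripper_force: 0.0
```

>>> {"fn": "send_rows", "kwargs": {
  "gripper": [0.2, 0.2, 0.2, 0.2, 0.2],
  "travel": [
    [0.93, -0.92, 0],
    [0.93, -0.92, 0],
    [0.93, -0.92, 0],
    [0.93, -0.92, 0],
    [0.93, -0.92, 0]
  ],
  "turn": [
    [0, 0, 0],
    [0, 0, 0],
    [0, 0, 0],
    [0, 0, 0],
    [0, 0, 0]
  ]
}}

```text
clock: 1.13
eef_pos: [0.3069, -0.2385, 0.2567]
tcp_rot: [[0.916, 0.4, 0.001], [0.4, -0.916, -0.001], [0.0, 0.001, -1.0]]
force: [-0.5, -0.3, 0.4]
opening: 0.0511
gripper_force: 0.0
```

>>> {"fn": "send_rows", "kwargs": {
  "gripper": [0.2, 0.2, 0.2, 0.2, 0.2],
  "travel": [
    [0.93, -0.92, 0],
    [0.93, -0.92, 0],
    [0.93, -0.92, 0],
    [0.93, -0.92, 0],
    [0.93, -0.92, 0]
  ],
  "turn": [
    [0, 0, 0],
    [0, 0, 0],
    [0, 0, 0],
    [0, 0, 0],
    [0, 0, 0]
  ]
}}

```text
clock: 1.55
eef_pos: [0.3557, -0.1175, 0.2563]
tcp_rot: [[0.917, 0.4, -0.0], [0.4, -0.917, -0.001], [-0.0, 0.0, -1.0]]
force: [0.4, -1.0, -0.2]
opening: 0.0513
gripper_force: 0.0
```

>>> {"fn": "send_rows", "kwargs": {
  "gripper": [0.2, 0.2, 0.2, 0.2, 0.2],
  "travel": [
    [0.93, -0.92, 0],
    [0.93, -0.92, 0],
    [0.93, -0.92, 0],
    [0.93, -0.92, 0],
    [0.93, -0.92, 0]
  ],
  "turn": [
    [0, 0, 0],
    [0, 0, 0],
    [0, 0, 0],
    [0, 0, 0],
    [0, 0, 0]
  ]
}}

```text
clock: 1.97
eef_pos: [0.4046, 0.0033, 0.2559]
tcp_rot: [[0.917, 0.399, -0.001], [0.399, -0.917, -0.001], [-0.001, 0.0, -1.0]]
force: [1.0, 1.1, 0.4]
opening: 0.0513
gripper_force: 0.0
```

>>> {"fn": "send_rows", "kwargs": {
  "gripper": [0.2, 0.2, 0.2, 0.2, 0.2],
  "travel": [
    [0.93, -0.92, 0],
    [0.93, -0.92, 0],
    [0.93, -0.92, 0],
    [0.93, -0.92, 0],
    [0.93, -0.92, 0]
  ],
  "turn": [
    [0, 0, 0],
    [0, 0, 0],
    [0, 0, 0],
    [0, 0, 0],
    [0, 0, 0]
  ]
}}

```text
clock: 2.38
eef_pos: [0.4535, 0.1239, 0.2556]
tcp_rot: [[0.918, 0.397, -0.001], [0.397, -0.918, -0.001], [-0.002, 0.001, -1.0]]
force: [-0.1, -0.4, -0.0]
opening: 0.0512
gripper_force: 0.0
```

>>> {"fn": "send_rows", "kwargs": {
  "gripper": [0.0, 0.0, 0.0, 0.0, 0.0, 0.0],
  "travel": [
    [0.93, -0.92, 0.4],
    [0.93, -0.92, 0.8],
    [0.93, -0.92, 1],
    [0.93, -0.92, 1],
    [0.93, -0.92, 1],
    [0.93, -0.92, 1]
  ],
  "turn": [
    [0, 0, 0],
    [0, 0, 0],
    [0, 0, 0],
    [0, 0, 0],
    [0, 0, 0],
    [0, 0, 0]
  ]
}}

```text
clock: 2.88
eef_pos: [0.5014, 0.2437, 0.1535]
tcp_rot: [[0.918, 0.396, -0.005], [0.396, -0.918, -0.003], [-0.006, 0.001, -1.0]]
force: [-0.3, 0.2, 1.3]
opening: 0.043
gripper_force: 0.0
```

>>> {"fn": "send_rows", "kwargs": {
  "gripper": [0.1, 0.1, 0.1, 0.1, 0.1, 0.1],
  "travel": [
    [0.03, -0.03, 0.3],
    [0.04, -0.05, 0.6],
    [0.04, -0.05, 0.93],
    [0.04, -0.05, 0.93],
    [0.04, -0.05, 0.93],
    [0.04, -0.05, 0.93]
  ],
  "turn": [
    [0, 0, 0],
    [0, 0, 0],
    [0, 0, 0],
    [0, 0, 0],
    [0, 0, 0],
    [0, 0, 0]
  ]
}}

```text
clock: 3.38
eef_pos: [0.505, 0.2517, 0.0669]
tcp_rot: [[0.918, 0.396, 0.005], [0.396, -0.918, 0.001], [0.005, 0.0, -1.0]]
force: [0.0, -0.2, 0.5]
opening: 0.047
gripper_force: 0.0
```

```bash
python3 - <<'E'
from h import *
a=read_camera("scene")["image"][90:180,290:410,::-1]; b=read_camera("top")["image"][165:255,200:320,::-1]
cv2.imwrite("pics/g.png",np.vstack([cv2.resize(i,None,fx=3.3,fy=3.3,interpolation=2) for i in(a,b)]))
s=get_state();print(s["eef_pos"],s["tcp_rot"],s["opening"],s["q"])
E
```

```text
[0.50492405 0.25254052 0.06694342] [[ 9.17987173e-01  3.96574342e-01  5.32369901e-03]
 [ 3.96569665e-01 -9.18002554e-01  1.95232568e-03]
 [ 5.66141156e-03  3.19007604e-04 -9.99983923e-01]] 0.04697178131701212 [ 2.28315148e+01  1.73375323e+01  8.63923049e+01 -1.57319282e-02
  7.59456307e+01  8.94710410e+01]
```

View pics/g.png

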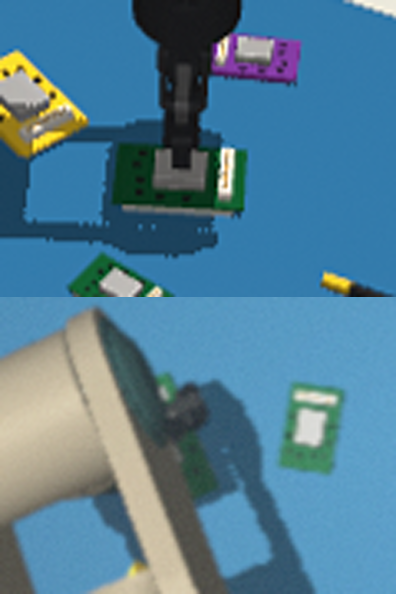

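The scene crop shows the finger over the can centre, about (182,166). I'll descend and grip.

>>> {"fn": "send_rows", "kwargs": {
  "gripper": [0.1, 0.1, 0.1, 0.1, 0.1, 0.1],
  "travel": [
    [-0.02, 0.015, 0.1],
    [-0.02, 0.015, 0.2],
    [-0.02, 0.015, 0.25],
    [-0.02, 0.015, 0.29],
    [-0.02, 0.015, 0.29],
    [-0.02, 0.015, 0.29]
  ],
  "turn": [
    [0, 0, 0],
    [0, 0, 0],
    [0, 0, 0],
    [0, 0, 0],
    [0, 0, 0],
    [0, 0, 0]
  ]
}}

```text
clock: 3.98
eef_pos: [0.5016, 0.2506, 0.0338]
tcp_rot: [[0.918, 0.398, -0.001], [0.398, -0.918, -0.0], [-0.001, 0.0, -1.0]]
force: [-0.4, -1.1, 0.2]
opening: 0.0469
gripper_force: 0.0
```

>>> {"fn": "send_rows", "kwargs": {
  "gripper": [0.1, 0.1, -0.3, -1, -1, -1, -1, -1],
  "travel": [
    [0, 0, -0.035],
    [0, 0, -0.035],
    [0, 0, -0.035],
    [0, 0, -0.035],
    [0, 0, -0.035],
    [0, 0, -0.035],
    [0, 0, -0.035],
    [0, 0, -0.035]
  ],
  "turn": [
    [0, 0, 0],
    [0, 0, 0],
    [0, 0, 0],
    [0, 0, 0],
    [0, 0, 0],
    [0, 0, 0],
    [0, 0, 0],
    [0, 0, 0]
  ]
}}

```text
clock: 4.65
eef_pos: [0.5023, 0.2508, 0.0387]
tcp_rot: [[0.918, 0.398, 0.002], [0.398, -0.918, 0.001], [0.002, 0.0, -1.0]]
force: [-0.7, 0.6, 5.4]
opening: 0.0278
gripper_force: 59.8
```

>>> {"fn": "send_rows", "kwargs": {
  "gripper": [-1, -1, -1, -1, -1, -1],
  "travel": [
    [0, 0, -0.1],
    [0, 0, -0.3],
    [0, 0, -0.6],
    [0, 0, -0.9],
    [0, 0, -0.9],
    [0, 0, -0.9]
  ],
  "turn": [
    [0, 0, 0],
    [0, 0, 0],
    [0, 0, 0],
    [0, 0, 0],
    [0, 0, 0],
    [0, 0, 0]
  ]
}}

```text
clock: 5.15
eef_pos: [0.5026, 0.2509, 0.1301]
tcp_rot: [[0.918, 0.398, 0.004], [0.398, -0.918, 0.001], [0.004, 0.0, -1.0]]
force: [0.5, 0.4, -1.7]
opening: 0.0276
gripper_force: 59.3
```

```bash
python3 - <<'E'
from h import *
a=read_camera("scene")["image"][40:200,250:450,::-1]
cv2.imwrite("pics/l.png",cv2.resize(a,None,fx=3.7,fy=3.7,interpolation=2))
s=get_state();print(s["eef_pos"],s["tcp_rot"],s["opening"],s["force"],s["q"])
E
```

```text
[0.50167664 0.25052714 0.12796917] [[ 9.17612344e-01  3.97476394e-01  3.20888512e-04]
 [ 3.97476393e-01 -9.17612397e-01  6.87137319e-05]
 [ 3.21763363e-04  6.44930399e-05 -9.99999946e-01]] 0.027833789216829465 [ 0.36758428  0.35798814 -1.60456992] [ 2.27651593e+01  1.31385889e+01  8.39588543e+01 -3.51111796e-03
  8.28840801e+01  8.93450829e+01]
```

View pics/l.png

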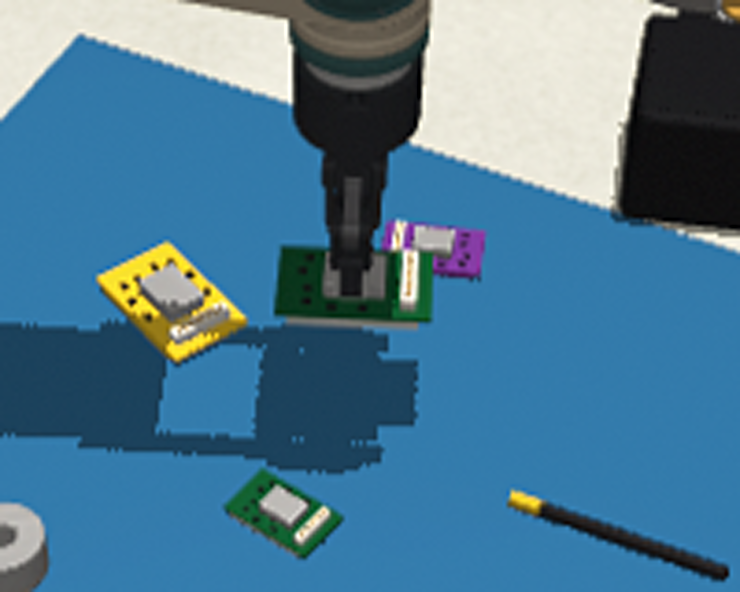

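The module is lifted level, with its can in the jaws (scene crop about (350,285)). I'll carry it to above the cradle.

>>> {"fn": "send_rows", "kwargs": {
  "gripper": [-1, -1, -1, -1, -1],
  "travel": [
    [-0.1, 0.3, -0.1],
    [-0.2, 0.6, -0.1],
    [-0.3, 0.87, -0.1],
    [-0.3, 0.87, -0.1],
    [-0.3, 0.87, -0.1]
  ],
  "turn": [
    [0, 0, 0],
    [0, 0, 0],
    [0, 0, 0],
    [0, 0, 0],
    [0, 0, 0]
  ]
}}

```text
clock: 5.62
eef_pos: [0.5081, 0.1575, 0.136]
tcp_rot: [[0.919, 0.395, -0.003], [0.395, -0.919, -0.001], [-0.003, -0.001, -1.0]]
force: [-0.4, 0.4, -1.0]
opening: 0.028
gripper_force: 59.5
```

>>> {"fn": "send_rows", "kwargs": {
  "gripper": [-1, -1, -1, -1, -1],
  "travel": [
    [-0.1, 0.3, 0],
    [-0.2, 0.6, 0],
    [-0.3, 0.87, 0],
    [-0.3, 0.87, 0],
    [-0.3, 0.87, 0]
  ],
  "turn": [
    [0, 0, 0],
    [0, 0, 0],
    [0, 0, 0],
    [0, 0, 0],
    [0, 0, 0]
  ]
}}

```text
clock: 6.03
eef_pos: [0.5155, 0.0669, 0.1367]
tcp_rot: [[0.918, 0.396, -0.002], [0.396, -0.918, 0.0], [-0.002, -0.001, -1.0]]
force: [1.1, -0.3, -1.3]
opening: 0.0279
gripper_force: 59.6
```

>>> {"fn": "send_rows", "kwargs": {
  "gripper": [-1, -1, -1, -1, -1],
  "travel": [
    [-0.1, 0.3, 0],
    [-0.2, 0.6, 0],
    [-0.3, 0.87, 0],
    [-0.3, 0.87, 0],
    [-0.3, 0.87, 0]
  ],
  "turn": [
    [0, 0, 0],
    [0, 0, 0],
    [0, 0, 0],
    [0, 0, 0],
    [0, 0, 0]
  ]
}}

```text
clock: 6.45
eef_pos: [0.5228, -0.0242, 0.1371]
tcp_rot: [[0.918, 0.397, -0.001], [0.397, -0.918, 0.001], [-0.001, -0.001, -1.0]]
force: [0.6, 0.1, -1.5]
opening: 0.0281
gripper_force: 59.7
```

>>> {"fn": "send_rows", "kwargs": {
  "gripper": [-1, -1, -1, -1, -1],
  "travel": [
    [-0.1, 0.3, 0],
    [-0.2, 0.6, 0],
    [-0.3, 0.87, 0],
    [-0.3, 0.87, 0],
    [-0.3, 0.87, 0]
  ],
  "turn": [
    [0, 0, 0],
    [0, 0, 0],
    [0, 0, 0],
    [0, 0, 0],
    [0, 0, 0]
  ]
}}

```text
clock: 6.87
eef_pos: [0.5302, -0.1155, 0.1373]
tcp_rot: [[0.918, 0.397, -0.001], [0.397, -0.918, 0.001], [-0.0, -0.001, -1.0]]
force: [0.2, 0.6, -1.1]
opening: 0.028
gripper_force: 59.8
```

>>> {"fn": "send_rows", "kwargs": {
  "gripper": [-1, -1, -1, -1, -1, -1, -1],
  "travel": [
    [-0.1, 0.3, 0],
    [-0.2, 0.6, 0],
    [-0.3, 0.87, 0],
    [-0.3, 0.88, 0],
    [-0.3, 0.88, 0],
    [-0.3, 0.88, 0],
    [-0.3, 0.88, 0]
  ],
  "turn": [
    [0, 0, 0.1],
    [0, 0, 0.2],
    [0, 0, 0.3],
    [0, 0, 0.35],
    [0, 0, 0.35],
    [0, 0, 0.35],
    [0, 0, 0.35]
  ]
}}

```text
clock: 7.45
eef_pos: [0.5378, -0.207, 0.1377]
tcp_rot: [[0.972, 0.235, -0.0], [0.235, -0.972, 0.001], [-0.0, -0.001, -1.0]]
force: [0.0, -0.5, -1.3]
opening: 0.0279
gripper_force: 59.9
```

```bash
python3 - <<'E'
from h import *
C=read_camera("scene")["image"]; T=read_camera("top")["image"]
a=C[215:340,205:325,::-1];b=T[130:240,370:480,::-1]
cv2.imwrite("pics/full_s.png",C[:,:,::-1]);cv2.imwrite("pics/full_t.png",T[:,:,::-1])
o=np.zeros((600,800,3),np.uint8);a=cv2.resize(a,None,fx=4.5,fy=4.5,interpolation=2);b=cv2.resize(b,None,fx=2.3,fy=2.3,interpolation=2)
o[:a.shape[0],:540]=a;o[:b.shape[0],545:545+b.shape[1]]=b
cv2.imwrite("pics/h.png",o)
s=get_state();print(s["eef_pos"],s["tcp_rot"],s["opening"],s["force"],s["q"])
E
```

```text
[ 0.53769749 -0.20754529  0.13781736] [[ 9.72200836e-01  2.34148532e-01  8.46330214e-07]
 [ 2.34148526e-01 -9.72200809e-01  2.34864044e-04]
 [ 5.58158741e-05 -2.28136853e-04 -9.99999972e-01]] 0.02820227607385264 [ 0.46860899  0.59689349 -0.61482994] [-2.47821823e+01  1.50631022e+01  8.05184955e+01  1.22959690e-02
  8.44239990e+01  5.16751854e+01]
```

View pics/h.png

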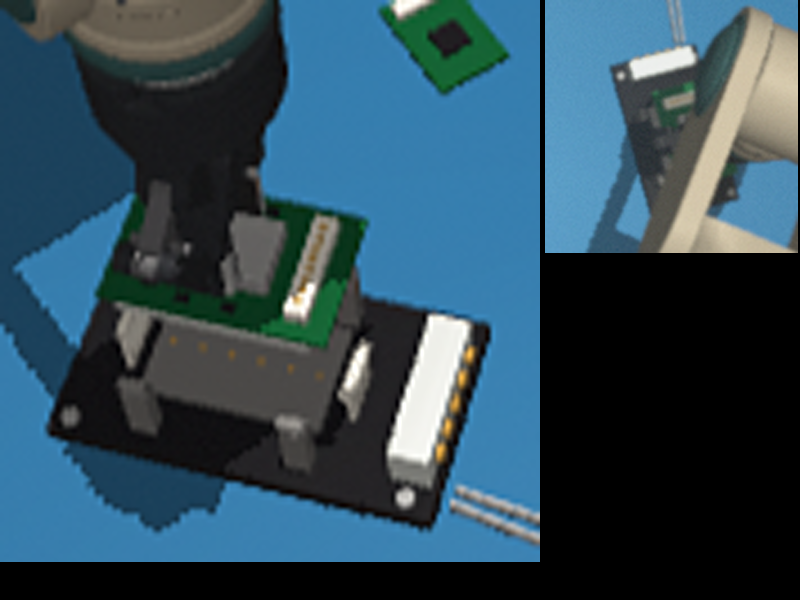

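The scene crop shows the module hovering over the cradle, with its header towards the block. Board corners in the crop are at (369,217), (327,345), (98,297) and (137,193). I'll fit its pose there.

```bash
python3 - <<'E'
from h import *
s=read_camera("scene")
P=np.array([(50,31,9),(50,-31,9),(-50,-31,9),(-50,31,9),(30,23,17),(40,23,17),(40,-23,17),(30,-23,17)])/1e3
px=unc([(369,217),(327,345),(98,297),(137,193),(319,213),(338,216),(303,322),(283,318)],4.5,(205,215))
for z in(.098,.0998,.1015):
    p,r=fit([(s,P+[0,0,z],px)],[.538,-.209,13]);print(z,p.round(4),r.std().round(2),abs(r).max().round(1))
print(r.round(1))
K=np.array([(100,50,10),(100,-50,10),(-80,-50,10),(42,-25,22),(-42,-25,22),(36,-36,54),(-36,-36,54)])/1e3
kx=unc([(490,324),(433,528),(48,433),(325,432),(147,380),(294,425),(136,384)],4.5,(205,215))
p,r=fit([(s,K,kx)],[.538,-.209,13]);print(p,r.round(1))
E
```

```text
0.098 [ 0.5392 -0.2065 15.8919] 1.2 3.1
0.0998 [ 0.5398 -0.2073 15.8828] 1.21 3.2
0.1015 [ 0.5405 -0.208  15.8742] 1.21 3.2
[-0.7  0.3  0.5  0.8 -0.7  1.9  0.5 -3.2 -1.2  0.9 -0.3  1.1  1.3 -0.9
  0.5 -1. ]
[ 0.53994797 -0.2100613  12.63854396] [ 1.2  0.4  0.4 -0.2 -0.3 -0.5 -0.6  0.1 -1.   1.9  0.3 -1.1  0.1 -0.6]
```

```bash
python3 - <<'E'
from h import *
s=read_camera("scene")
P=np.array([(50,31,9),(50,-31,9),(-50,-31,9),(30,23,17),(40,23,17),(40,-23,17),(30,-23,17),(42,-31,0)])/1e3
px=unc([(369,217),(327,345),(98,297),(319,213),(338,216),(303,322),(283,318),(0,0)],4.5,(205,215))
p,r=fit([(s,P[:7]+[0,0,.0998],px[:7])],[.538,-.209,13]);print(p,r.round(1))
# outline overlay: green = model at TCP-yaw pose, red = fit
a=s["image"][:,:,::-1].copy();k=5;a=cv2.resize(a[225:320,215:300],None,fx=k,fy=k,interpolation=2)
def dr(a,p,col):
    for Q in([(50,31,9),(50,-31,9),(-50,-31,9),(-50,31,9)],[(30,23,17),(40,23,17),(40,-23,17),(30,-23,17)]):
        u=(proj(s,world(np.array(Q)/1e3+[0,0,.0998],p))-(215,225)+.5)*k-.5
        cv2.polylines(a,[u.round().astype(int)],True,col,1)
b=a.copy();dr(a,p,(0,0,255));dr(b,[.5388,-.2073,13.54],(0,255,255))
cv2.imwrite("pics/o.png",cv2.resize(np.hstack([a,b]),None,fx=.94,fy=.94))
E
```

```text
[ 0.53941098 -0.20540561 13.6996002 ] [-0.1  0.4 -0.1  0.6 -0.5  0.  -0.6  0.6  0.2  1.1  0.9 -1.2  0.2 -1.5]
```

View pics/o.png

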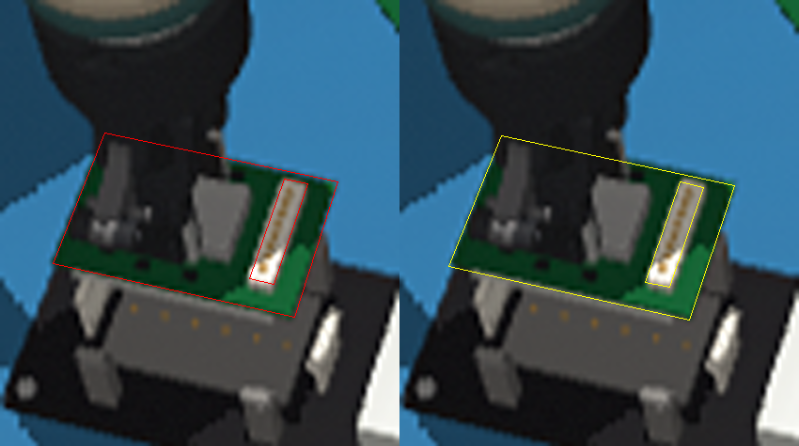

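The overlay (right, yellow) fits the board outline when the module yaw equals the tool yaw of 13.5°. A small correction of about 2 mm in y and -0.7° is needed. Then I'll lower into the guides.

>>> {"fn": "send_rows", "kwargs": {
  "gripper": [-1, -1, -1, -1, -1, -1, -1],
  "travel": [
    [-0.008, 0.022, 0],
    [-0.008, 0.022, 0.1],
    [-0.008, 0.022, 0.25],
    [-0.008, 0.022, 0.35],
    [-0.008, 0.022, 0.4],
    [-0.008, 0.022, 0.4],
    [-0.008, 0.022, 0.4]
  ],
  "turn": [
    [0, 0, 0.024],
    [0, 0, 0.024],
    [0, 0, 0.024],
    [0, 0, 0.024],
    [0, 0, 0.024],
    [0, 0, 0.024],
    [0, 0, 0.024]
  ]
}}

```text
clock: 8.23
eef_pos: [0.5371, -0.2115, 0.0976]
tcp_rot: [[0.976, 0.22, -0.0], [0.22, -0.976, 0.0], [-0.0, -0.0, -1.0]]
force: [0.2, -0.1, -1.3]
opening: 0.0281
gripper_force: 59.9
```

>>> {"fn": "send_rows", "kwargs": {
  "gripper": [-1, -1, -1, -1, -1, -1],
  "travel": [
    [0, 0, 0.04],
    [0, 0, 0.08],
    [0, 0, 0.12],
    [0, 0, 0.15],
    [0, 0, 0.15],
    [0, 0, 0.15]
  ],
  "turn": [
    [0, 0, 0],
    [0, 0, 0],
    [0, 0, 0],
    [0, 0, 0],
    [0, 0, 0],
    [0, 0, 0]
  ]
}}

```text
clock: 8.73
eef_pos: [0.5371, -0.2115, 0.0826]
tcp_rot: [[0.976, 0.22, -0.0], [0.22, -0.976, 0.0], [-0.0, -0.0, -1.0]]
force: [0.3, 0.3, -1.4]
opening: 0.0281
gripper_force: 59.9
```

```bash
python3 - <<'E'
from h import *
C=read_camera("scene")["image"];a=C[225:345,205:325,::-1]
cv2.imwrite("pics/i.png",cv2.resize(a,None,fx=4.5,fy=4.5,interpolation=2))
s=get_state();print(s["eef_pos"],s["tcp_rot"],s["opening"],s["force"],s["torque"])
E
```

```text
[ 0.53716618 -0.21147915  0.08283176] [[ 9.75511146e-01  2.19950004e-01 -2.47614027e-05]
 [ 2.19950003e-01 -9.75511146e-01 -2.72968596e-05]
 [-3.01589687e-05  2.11821202e-05 -9.99999999e-01]] 0.027652021801938632 [ 0.02072126  0.10129933 -0.49226854] [-0.01215623  0.01819348 -0.00096239]
```

View pics/i.png

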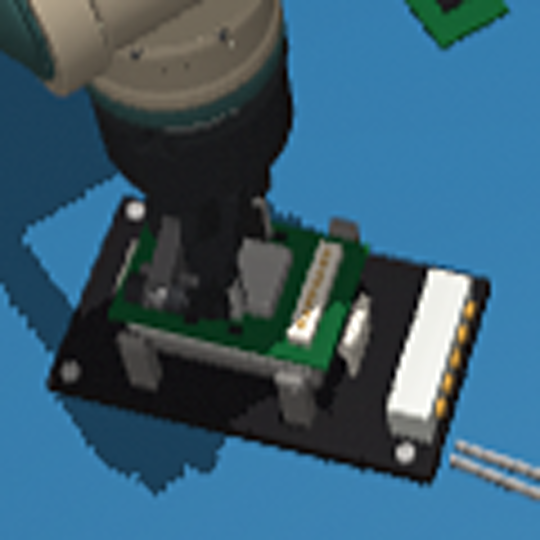

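The module is between the guides with no contact force. I'll descend slowly and watch the force.

>>> {"fn": "send_rows", "kwargs": {
  "gripper": [-1, -1, -1, -1, -1, -1],
  "travel": [
    [0, -0.008, 0],
    [0, -0.008, 0.03],
    [0, -0.008, 0.06],
    [0, -0.008, 0.08],
    [0, -0.008, 0.08],
    [0, -0.008, 0.08]
  ],
  "turn": [
    [0, 0, 0],
    [0, 0, 0],
    [0, 0, 0],
    [0, 0, 0],
    [0, 0, 0],
    [0, 0, 0]
  ]
}}

```text
clock: 9.28
eef_pos: [0.5372, -0.2112, 0.0749]
tcp_rot: [[0.976, 0.22, 0.001], [0.22, -0.976, -0.001], [0.001, 0.001, -1.0]]
force: [3.0, -4.5, -0.7]
opening: 0.028
gripper_force: 60.0
```

>>> {"fn": "send_rows", "kwargs": {
  "gripper": [-1, -1, -1, -1],
  "travel": [
    [0, 0, 0.02],
    [0, 0, 0.04],
    [0, 0, 0.04],
    [0, 0, 0.04]
  ],
  "turn": [
    [0, 0, 0],
    [0, 0, 0],
    [0, 0, 0],
    [0, 0, 0]
  ]
}}

```text
clock: 9.62
eef_pos: [0.5372, -0.2112, 0.071]
tcp_rot: [[0.976, 0.22, 0.001], [0.22, -0.976, -0.001], [0.001, 0.001, -1.0]]
force: [1.4, -4.9, 0.8]
opening: 0.0279
gripper_force: 60.1
```

>>> {"fn": "send_rows", "kwargs": {
  "gripper": [-1, -1, -1],
  "travel": [
    [0, 0.014, 0],
    [0, 0.014, 0],
    [0, 0.014, 0]
  ],
  "turn": [
    [0, 0, 0],
    [0, 0, 0],
    [0, 0, 0]
  ]
}}

```text
clock: 9.87
eef_pos: [0.5369, -0.2115, 0.0701]
tcp_rot: [[0.975, 0.22, -0.001], [0.22, -0.975, 0.001], [-0.001, -0.001, -1.0]]
force: [-0.9, 0.2, -0.2]
opening: 0.028
gripper_force: 59.9
```

>>> {"fn": "send_rows", "kwargs": {
  "gripper": [-1, -1, -1, -1],
  "travel": [
    [0, 0, 0.01],
    [0, 0, 0.02],
    [0, 0, 0.02],
    [0, 0, 0.02]
  ],
  "turn": [
    [0, 0, 0],
    [0, 0, 0],
    [0, 0, 0],
    [0, 0, 0]
  ]
}}

```text
clock: 10.2
eef_pos: [0.5371, -0.2117, 0.0685]
tcp_rot: [[0.975, 0.22, -0.001], [0.22, -0.975, 0.001], [-0.001, -0.001, -1.0]]
force: [-0.5, 1.0, 0.1]
opening: 0.028
gripper_force: 60.0
```

>>> {"fn": "send_rows", "kwargs": {
  "gripper": [-1, -1, -1, -1],
  "travel": [
    [0, 0, 0.01],
    [0, 0, 0.02],
    [0, 0, 0.02],
    [0, 0, 0.02]
  ],
  "turn": [
    [0, 0, 0],
    [0, 0, 0],
    [0, 0, 0],
    [0, 0, 0]
  ]
}}

```text
clock: 10.53
eef_pos: [0.5375, -0.2122, 0.0672]
tcp_rot: [[0.976, 0.22, 0.001], [0.22, -0.976, -0.0], [0.001, 0.001, -1.0]]
force: [-0.1, 0.3, 3.3]
opening: 0.0279
gripper_force: 60.4
```

>>> {"fn": "send_rows", "kwargs": {
  "gripper": [-1, -1, -1, -1],
  "travel": [
    [0, 0, 0.01],
    [0, 0, 0.02],
    [0, 0, 0.02],
    [0, 0, 0.02]
  ],
  "turn": [
    [0, 0, 0],
    [0, 0, 0],
    [0, 0, 0],
    [0, 0, 0]
  ]
}}

```text
clock: 10.87
eef_pos: [0.5377, -0.2123, 0.0654]
tcp_rot: [[0.976, 0.22, 0.001], [0.22, -0.976, -0.001], [0.001, 0.001, -1.0]]
force: [-0.5, -0.6, 4.6]
opening: 0.028
gripper_force: 60.6
```

```bash
python3 - <<'E'
from h import *
s=get_state();print(s["eef_pos"],s["force"],s["torque"])
E
```

```text
[ 0.53765787 -0.21234679  0.06536843] [-0.46070959 -0.62351934  4.61286245] [-0.00703686  0.06676985  0.05983227]
```

Both clip noses are in contact with little side load. I'll keep pressing in small steps.

>>> {"fn": "send_rows", "kwargs": {
  "gripper": [-1, -1, -1, -1],
  "travel": [
    [0, 0, 0.01],
    [0, 0, 0.02],
    [0, 0, 0.02],
    [0, 0, 0.02]
  ],
  "turn": [
    [0, 0, 0],
    [0, 0, 0],
    [0, 0, 0],
    [0, 0, 0]
  ]
}}

```text
clock: 11.2
eef_pos: [0.538, -0.2125, 0.064]
tcp_rot: [[0.976, 0.22, 0.002], [0.22, -0.976, -0.001], [0.002, 0.002, -1.0]]
force: [-0.6, -0.2, 7.6]
opening: 0.0277
gripper_force: 60.9
```

>>> {"fn": "send_rows", "kwargs": {
  "gripper": [-1, -1, -1, -1],
  "travel": [
    [0, 0, 0.01],
    [0, 0, 0.02],
    [0, 0, 0.02],
    [0, 0, 0.02]
  ],
  "turn": [
    [0, 0, 0],
    [0, 0, 0],
    [0, 0, 0],
    [0, 0, 0]
  ]
}}

```text
clock: 11.53
eef_pos: [0.538, -0.2125, 0.0619]
tcp_rot: [[0.976, 0.22, 0.002], [0.22, -0.976, -0.001], [0.002, 0.002, -1.0]]
force: [-1.3, -1.2, 6.6]
opening: 0.028
gripper_force: 60.8
```

>>> {"fn": "send_rows", "kwargs": {
  "gripper": [-1, -1, -1],
  "travel": [
    [0, 0, 0.012],
    [0, 0, 0.012],
    [0, 0, 0.012]
  ],
  "turn": [
    [0, 0, 0],
    [0, 0, 0],
    [0, 0, 0]
  ]
}}

```text
clock: 11.78
eef_pos: [0.5374, -0.2122, 0.0593]
tcp_rot: [[0.976, 0.22, 0.0], [0.22, -0.976, -0.0], [0.0, 0.0, -1.0]]
force: [2.1, -0.7, -1.8]
opening: 0.0277
gripper_force: 60.5
```

>>> {"fn": "send_rows", "kwargs": {
  "gripper": [-1, -1, -1],
  "travel": [
    [0, 0, 0.012],
    [0, 0, 0.012],
    [0, 0, 0.012]
  ],
  "turn": [
    [0, 0, 0],
    [0, 0, 0],
    [0, 0, 0]
  ]
}}

```text
clock: 12.03
eef_pos: [0.5374, -0.2122, 0.0587]
tcp_rot: [[0.976, 0.22, 0.0], [0.22, -0.976, -0.0], [0.0, 0.0, -1.0]]
force: [-0.5, -0.8, 4.3]
opening: 0.0278
gripper_force: 61.1
```

The force dropped, which suggests a snap. I'll check for tilt and look.

```bash
python3 - <<'E'
from h import *
C=read_camera("scene")["image"];a=C[235:345,210:310,::-1]
cv2.imwrite("pics/j.png",cv2.resize(a,None,fx=5.4,fy=5.4,interpolation=2))
s=get_state();print(s["eef_pos"],s["opening"],s["force"],s["torque"])
E
```

```text
[ 0.5374423  -0.21218771  0.05871858] 0.028093285718874327 [ 0.77281073 -0.84687107  4.70127586] [-0.21419795 -0.12639011 -0.04210336]
```

View pics/j.png

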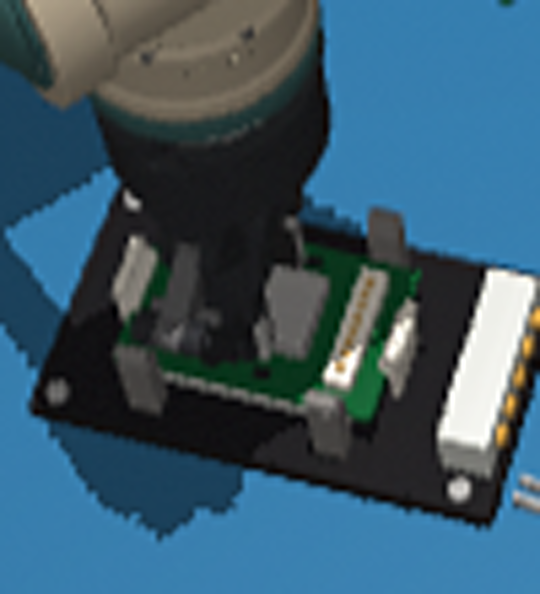

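The crop shows the board below both white clip noses, at (137,275) and (400,350). I'll confirm with a light 1.5 mm pull test.

>>> {"fn": "send_rows", "kwargs": {
  "gripper": [-1, -1, -1, -1],
  "travel": [
    [0, 0, -0.007],
    [0, 0, -0.015],
    [0, 0, -0.015],
    [0, 0, -0.015]
  ],
  "turn": [
    [0, 0, 0],
    [0, 0, 0],
    [0, 0, 0],
    [0, 0, 0]
  ]
}}

```text
clock: 12.42
eef_pos: [0.5373, -0.2121, 0.0593]
tcp_rot: [[0.976, 0.22, -0.0], [0.22, -0.976, -0.0], [-0.0, 0.0, -1.0]]
force: [4.6, -2.7, -3.5]
opening: 0.0278
gripper_force: 60.3
```

```bash
python3 - <<'E'
from h import *
s=get_state();print(s["eef_pos"],s["opening"],s["force"],s["torque"],s["tcp_rot"])
E
```

```text
[ 0.53725357 -0.21209087  0.05929245] 0.027758435699743317 [ 4.55510584 -2.66975337 -3.54441111] [-0.53959714 -0.70207846 -0.02159907] [[ 9.75511936e-01  2.19946491e-01 -6.25332303e-05]
 [ 2.19946484e-01 -9.75511934e-01 -1.08355831e-04]
 [-8.48343973e-05  9.19484427e-05 -9.99999992e-01]]
```

The pull is resisted (-3.5 N), and the moment about the wrist sensor matches the side force alone, so both ends are holding. I'll unload, release and retreat.

>>> {"fn": "send_rows", "kwargs": {
  "gripper": [-1, -1, -0.3, 0.1, 0.1, 0.1, 0.1, 0.1],
  "travel": [
    [0, 0, 0.008],
    [0, 0, 0.008],
    [0, 0, 0.008],
    [0, 0, 0.008],
    [0, 0, 0.008],
    [0, 0, 0.008],
    [0, 0, 0.008],
    [0, 0, 0.008]
  ],
  "turn": [
    [0, 0, 0],
    [0, 0, 0],
    [0, 0, 0],
    [0, 0, 0],
    [0, 0, 0],
    [0, 0, 0],
    [0, 0, 0],
    [0, 0, 0]
  ]
}}

```text
clock: 13.08
eef_pos: [0.5371, -0.2119, 0.0589]
tcp_rot: [[0.975, 0.22, -0.0], [0.22, -0.975, 0.0], [-0.0, -0.0, -1.0]]
force: [0.1, -0.8, 0.0]
opening: 0.0466
gripper_force: 0.0
```

>>> {"fn": "send_rows", "kwargs": {
  "gripper": [0.1, 0.1, 0.1, 0.1, 0.1, 0.1],
  "travel": [
    [0, 0, -0.1],
    [0, 0, -0.3],
    [0, 0, -0.6],
    [0, 0, -1],
    [0, 0, -1],
    [0, 0, -1]
  ],
  "turn": [
    [0, 0, 0],
    [0, 0, 0],
    [0, 0, 0],
    [0, 0, 0],
    [0, 0, 0],
    [0, 0, 0]
  ]
}}

```text
clock: 13.58
eef_pos: [0.5387, -0.2127, 0.1633]
tcp_rot: [[0.975, 0.22, 0.007], [0.22, -0.975, -0.003], [0.006, 0.004, -1.0]]
force: [0.1, 0.2, -0.4]
opening: 0.0465
gripper_force: 0.0
```

>>> {"fn": "send_rows", "kwargs": {
  "gripper": [0.1, 0.1, 0.1, 0.1, 0.1, 0.1],
  "travel": [
    [-0.3, 0, -0.3],
    [-0.6, 0, -0.6],
    [-1, 0, -1],
    [-1, 0, -1],
    [-1, 0, -1],
    [-1, 0, -1]
  ],
  "turn": [
    [0, 0, 0],
    [0, 0, 0],
    [0, 0, 0],
    [0, 0, 0],
    [0, 0, 0],
    [0, 0, 0]
  ]
}}

```text
clock: 14.08
eef_pos: [0.4396, -0.2341, 0.2591]
tcp_rot: [[0.976, 0.219, 0.001], [0.219, -0.976, -0.0], [0.001, 0.0, -1.0]]
force: [0.1, 0.4, -0.7]
opening: 0.047
gripper_force: 0.0
```

```bash
python3 - <<'E'
from h import *
s=read_camera("scene");a=s["image"].astype(int)
# white header top centre and can top centre vs. model when clipped (z 20.5)
hsv=cv2.cvtColor(s["image"],cv2.COLOR_RGB2HSV)
for p in([.5386,-.2095,12.9],):
    for nm,P in(("can",(0,0,21)),("hdr",(35,0,17))):
        for z in(20.5,25,30.5):print(nm,z,proj(s,world(np.array([P])/1e3+[0,0,z/1e3],p))[0].round(1))
    u=proj(s,world(np.array([(-30,0,30),(60,0,30)])/1e3,p)).astype(int)
w=((hsv[...,1]<40)&(hsv[...,2]>110)).astype(np.uint8)
n,l,st,ce=cv2.connectedComponentsWithStats(w[240:340,205:320])
for i in range(1,n):
    if st[i,4]>10:print(st[i,2:],ce[i].round(1)+[205,240],hsv[...,2][240:340,205:320][l==i].mean().round())
g=((hsv[...,0]>40)&(hsv[...,0]<85)&(hsv[...,1]>90))[240:340,205:320].astype(np.uint8)
n,l,st,ce=cv2.connectedComponentsWithStats(g);i=1+st[1:,4].argmax();ys,xs=np.where(l==i)
r=cv2.minAreaRect(np.c_[xs,ys].astype(np.float32));print(cv2.boxPoints(r)+[205,240])
e=proj(s,world(np.array([(50,31,9),(50,-31,9),(-50,-31,9),(-50,31,9)])/1e3+[0,0,.0205],p));print(e.round(1))
st=get_state();print(st["eef_pos"],st["force"])
E
```

```text
can 20.5 [258.8 289.8]
can 25 [258.5 288.7]
can 30.5 [258.2 287.4]
hdr 20.5 [275.7 294.6]
hdr 25 [275.6 293.6]
hdr 30.5 [275.3 292.3]
[ 4  4 13] [234.6 271.4] 165.0
[ 8 14 68] [234.5 285.4] 173.0
[ 23  18 276] [258.5 290.1] 182.0
[12 23 95] [275.3 295.4] 226.0
[ 19  38 377] [299.5 302.8] 220.0
[ 7 18 60] [283.4 298. ] 184.0
[ 6  3 13] [233.7 300.1] 138.0
[ 3  5 11] [220.1 307. ] 176.0
[ 6  4 15] [268.7 308.7] 134.0
[ 4  5 15] [294.5 325.1] 171.0
[13  6 24] [313.  325.8] 157.0
[15  8 27] [312.1 329.4] 156.0
[[230.41424561 300.27795029]
 [237.78790283 271.60260201]
 [287.66156006 284.42725754]
 [280.28790283 313.10260773]]
[[287.7 284.5]
 [278.6 312.1]
 [230.5 300.6]
 [241.2 273.8]]
[ 0.43972065 -0.23373816  0.25779813] [ 0.94800742 -0.22717866 -0.06853564]
```

The can, header and board corners all match the clipped-in height to within a pixel, and the board is level. Handing in.

```bash
python3 -c "
from bench import *
print(hand_in())"
```

```text
the job is handed in; nothing more can be done
None
```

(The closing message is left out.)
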